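# Turn the recipe stand to its next page with the fingertips

### The job

Turn the recipe stand on the worktop to its next page with the fingertips or the outside of the fingers only, taking hold of nothing: push the wire page arm out to the right until it lies along the stand's back edge, clear of the panels; then push the top right-hand panel up by its tab, over the spine, and down until it lies flat on the left. Finish by pushing the page arm back over the panel now showing on the right, so that it points towards you again. Turn only that one panel, neither lift the stand nor shove it about, and leave the other things where they are.

Things in the scene. Friction and masses are not known exactly. Their poses are not given: they have to be found in the camera images.
- recipe_stand: Recipe stand: folded steel riser 180 mm deep (x -77 to 103 mm), 260 mm wide (y), open at its left and right ends, top at 38 mm; loose, about 2.4 kg, rubber feet. On it a hinge rod (the spine) along its own x, with four stiff framed panels: three lying on the right (-y), one on the left. Origin: worktop plane under the middle of the rod; x away from the robot, y left, z up.
- stand_spine (a point): Middle of the hinge rod, 48 mm above the worktop; axes of the stand. Each panel: 150 mm along the rod (x -75 to 75 mm), 140 mm out from the rod, 4 mm thick, plus an index tab 36 mm wide (along the rod) reaching to 166 mm from the rod, past the riser (130 mm): open space below it to the worktop. Tabs are staggered; the top right-hand panel's is the farthest from the robot on the right.
- panel_top (a joint): Angle of the panel to be turned, uppermost of the three on the right: 0 flat on the right, 1.57 upright, 3.14 flat on the left. Stiff hinge: it stays where it is left and takes 2 to 3 N at the tab to move, so it must also be pushed down to lie flat. Its middle plane lies 2.5 mm above the rod's axis when flat on the right, 2.5 mm below it when flat on the left.
- panel_top_tab (a point): Centre of that panel's tab: 154 mm from the rod, 19 mm farther from the robot (x +19 mm) than the stand's origin, in the panel's middle plane; at the start 50.5 mm above the worktop, the tab's underside 48.5 mm. Its axes turn with the panel; they are the stand's while it lies on the right.
- page_arm (a joint): Page arm: 0 pointing straight at the robot side (stand's -x) over the right-hand panels, growing as the knob swings out to the right (counter-clockwise from above), 1.57 pointing right (-y) along the stand's back edge; stop at 1.75. Clear of the panels only from 1.42 on; before that it blocks the top panel. Starts at 0 to 0.3. Stays where left; about 0.7 N at the knob moves it.
- page_arm_knob (a point): On the axis of the upright black knob at the end of the page arm: knob 13 mm in diameter, from 55.5 to 81.5 mm above the worktop, this point at 69.5 mm. The arm is a steel wire 5.6 mm thick, its middle 58 mm above the worktop.
- page_arm_pivot (a point): On the vertical pivot axis of the page arm, at 69.5 mm; at x 89 mm, y -70 mm in the stand's frame, 80 mm from the knob's axis. The hub there is 15 mm across, its top at 65 mm.
- panel_next (a joint): Angle of the second right-hand panel, 5 mm below the top one, its tab 38 mm nearer the robot along the rod than the top one's: 0 flat on the right. It is to stay there.
- panel_last (a joint): Angle of the lowest right-hand panel, its tab another 38 mm nearer: 0 flat on the right. It is to stay there.
- panel_read (a joint): Angle of the panel already lying on the left: 0 flat on the left, growing as it is lifted. It is to stay there; the turned panel comes to lie on it.
- timer: Bystander: white kitchen timer lying face up, 79x81x19 mm, beyond the left end of the stand. Origin at the centre of its underside.
- salt: Bystander: steel salt shaker, 68 mm across, 103 mm tall, standing behind the stand. Origin at the centre of its underside.
- mustard: Bystander: yellow squeeze bottle, 58 mm across, 200 mm tall, beyond the left end of the stand, towards the back. Origin at the centre of its underside.
- bowl: Bystander: red bowl, 115 mm across, 59 mm tall, on the right of the worktop. Origin at the centre of its underside.
- tape: Bystander: roll of pale tape, 104 mm across, 25 mm tall, on the right. Origin at the centre of its underside.
- chilli: Bystander: red squeeze bottle, 59 mm across, 200 mm tall, at the back on the right. Origin at the centre of its underside.
- mayo: Bystander: cream-white squeeze bottle, 60 mm across, 200 mm tall, at the back on the right. Origin at the centre of its underside.

How it is judged:
On the way, in this order (a step that is already met when the one before it is completed fails the run):
1. the page arm is swung out to the back edge, clear of the panels, the top panel still flat on the right (value of joint page_arm above 1.4 rad and value of joint panel_top below 0.1 rad), for 0.2 s.
2. the top panel is turned over the spine and lies flat on the left, the page arm still clear (value of joint panel_top above 3.06 rad and value of joint page_arm above 1.2 rad), for 0.2 s.
At the end, for the whole second after the job is handed in: The turned panel lies flat on the left (within 0.08 rad of flat), the page arm points back over the right-hand panels (within 0.3 rad of straight towards the robot), both at rest; the other three panels lie flat (within 0.06 rad), the stand stands flat within 40 mm of where it was (value of joint panel_top above 3.06 rad and value of joint page_arm below 0.3 rad and velocity of joint each of panel_top, page_arm below 0.05 rad/s and velocity of joint page_arm above -0.05 rad/s and value of joint each of panel_next, panel_last, panel_read below 0.06 rad and distance of recipe_stand from where it was at the start of the episode below 0.04 m and angle between recipe_stand's own z axis and vertical below 0.03 rad); the robot touches nothing.
It fails at once if another panel is turned up (more than 0.2 rad) (value of joint any of panel_next, panel_last, panel_read above 0.2 rad).
It fails at once if the stand is lifted, tipped or shoved (more than 8 mm up, 0.1 rad or 40 mm) (height (world z) of stand_spine above 0.056 m or angle between recipe_stand's own z axis and vertical above 0.1 rad or distance of recipe_stand from where it was at the start of the episode above 0.04 m).
It fails at once if the panel is taken between the fingers (x of the grasp point in the frame of panel_top_tab between -0.094 and 0.056 m and y of the grasp point in the frame of panel_top_tab between -0.012 and 0.14 m and z of the grasp point in the frame of panel_top_tab between -0.004 and 0.004 m).
It fails at once if the knob of the page arm is taken between the fingers (horizontal distance between the grasp point and page_arm_knob below 0.005 m and height (world z) of the grasp point below 0.08 m).
It fails at once if another thing on the worktop is lifted or moved more than 30 mm (distance of any of timer, salt, mustard, bowl, tape, chilli, mayo from where it was at the start of the episode above 0.03 m).
It also fails if it takes over 72 s, if anything falls off the work surface, if the arm or the gripper's body presses on something with over 40 N, if the wrist force passes 120 N, or if a joint passes its speed limit or range.

### The arm

A 6-joint arm with a two-finger parallel gripper is mounted at the origin on a cart in front of the work surface, level with it; the furniture and walls round the work are solid. World frame = base frame: x ahead of the robot, y to its left, z up, the work surface at z = 0. Lengths are in m, angles in rad, forces in N, time in s.
With the tool pointing down it reaches from about 0.35 to 0.775 m from the base axis. Payload 7.3 kg.
Tool frame: the origin (TCP) lies at the very end of the fingers, on their centre line; the grasp point (between the pads) lies 19 mm behind it (robot.hold_point_z is the distance from the TCP to the grasp point, in m); z points along the fingers, y is the direction in which the jaws open and shut (so a half turn about z gives the same grasp; the last joint's range is limited). The gripper opens to 92 mm and grips with 3 to 60 N. Pads are 19 mm wide; open, the fingers measure 130 mm over their backs; the gripper's body (75 mm by 190 mm) begins 47 mm behind the grasp point.
Start: joints at [-1.325, 0.342, 1.524, -0, 1.275, -0.146], TCP at [0.2, -0.485, 0.227] pointing down, gripper open.
Joint ranges: [-2.53, 2.53], [-0.77, 2.02], [0.04, 2.7], [-1, 4.14], [0.28, 2.66], [-3.11, 3.11]. Speed limits (rad/s): [2.57, 2.57, 3.14, 3.14, 3.14, 3.14].

### API

Orientations are given as [roll, pitch, yaw] about the fixed x, y, z axes, in that order (R = Rz(yaw) Ry(pitch) Rx(roll)).
In Python, from cell import monitor, viewer, robot gives the robot as it stands.
- The arm moves only by the tool move_arm, never from a script. Its argument "deltas" is a list of rows, each an object of numbers: "x", "y", "z": the shift along the tool's x, y, z in m; "wx", "wy", "wz": the turn, a rotation vector about the tool's x, y, z in degrees; "hand": the opening, from 0 (shut) to 1 (fully open). In form: [{"x": .., "y": .., "z": .., "wx": .., "wy": .., "wz": .., "hand": ..}, ...]. A call has 1 to 8 rows; each row is the pose to reach, as a shift and turn from the pose commanded when the call began, along the tool's axes at that moment; what a row does not reach only later rows make up. A row lasts 1/8 s, in which the tool goes at most 62.5 mm and 10.7 degrees, less where a joint would pass 70% of its speed; a pose out of reach is approached as far as the arm can. A call with a gripper value outside its range is refused whole. The fingers move at their own pace and stop on an object; "grip_force" is the grip in N (left out, the last holds). Time passes only in rows, so rows that repeat a pose let the fingers close. It gives the time, the measured TCP pose, the force and the opening at its end, in the units of the state.
- monitor.observe(): the state, without advancing time (a new reading comes with each control period).
- viewer.read_camera(name): name is "scene" or "top" or "wrist"; returns the picture (400x640x3 uint8, red, green, blue); there is no depth.
- viewer.camera_params(name): a dict with "camera_matrix" (3x3 intrinsics, pixels), "R" (3x3) and "t" (3): a world point X has camera coordinates R X + t. Camera axes: x right, y down, z forward; pixel columns grow to the right and rows downward; lengths in m; the calibration is good to about 2 mm. A picture is of the moment at which its call begins: read the wrist's pose just before it. camera_params takes no time and is no camera call; for the wrist camera it gives the pose at the moment of the call.
- robot.hand_in(): hands the job in, once; it reports no verdict.
The state is a dict: "time": time; "qpos": joint angles; "qvel": joint speeds; "joint_efforts": joint torques, N m; "tool_pos": TCP position; "tool_rot": TCP orientation; "contact_force": force on the tool from outside, world axes, zero at the start; "torque": the same for the moment, N m; "opening": finger opening in m.
Only numpy, scipy, OpenCV 4.12 (cv2) and the standard library are available. Lean on these libraries where they do the work, as an engineer would, in place of code of your own. Each camera call takes 0.05 s, during which the arm holds its last target. There are 200 camera calls.

## Working session

There is one attempt and no reset: what is moved stays moved. The work goes in short steps, Python scripts to look and compute and a tool call to move; the robot and the scene stay as the last step left them, time stands still between calls to the robot, and variables do not carry over. Pictures are saved under pics/ and viewed, about 8 in all and at most 12, crops included, and the job is handed in when it is done.

Besides the shell and the picture viewer there is one more tool, called after ">>>" by a JSON object that holds its "fn" and its "kwargs". move_arm: Moves the arm, as the interface text tells. Its arguments: {"type":"object","properties":{"deltas":{"type":"array","items":{"type":"object","properties":{"x":{"type":"number"},"y":{"type":"number"},"z":{"type":"number"},"wx":{"type":"number"},"wy":{"type":"number"},"wz":{"type":"number"},"hand":{"type":"number"}}}},"grip_force":{"type":"number"}},"required":["deltas"]}

```bash
ls; mkdir -p pics; python3 - <<'E'
from cell import monitor, viewer, robot
import cv2
s=monitor.observe(); print(s)
for n in ["scene","top"]:
    im=viewer.read_camera(n); cv2.imwrite(f"pics/{n}0.png",im[:,:,::-1])
    p=viewer.camera_params(n); print(n,p)
E
```

```text
pics
{'time': 0.0, 'qpos': array([-1.32499047e+00,  3.42724602e-01,  1.52502598e+00,  4.43035744e-06,
        1.27539179e+00, -1.46003155e-01]), 'qvel': array([ 1.14554795e-03,  1.26862921e-03,  1.26068679e-03, -1.24681907e-03,
        3.18724118e-04, -1.07427499e-05]), 'joint_efforts': array([-4.90674047e-04, -4.31242311e+01, -2.44218081e+01,  7.19103660e-02,
        5.59554622e-02, -1.23572936e-04]), 'tool_pos': array([ 0.20039661, -0.48480563,  0.22604086]), 'tool_rot': array([-3.14006004e+00, -2.29651694e-04,  3.91807543e-01]), 'contact_force': array([ 0.42537842, -0.70477488,  0.07641307]), 'torque': array([0.02414689, 0.07321583, 0.01594423]), 'opening': 0.09204799655160813}
scene {'camera_matrix': array([[373.47423875,   0.        , 319.89970262],
       [  0.        , 373.47423875, 195.29376388],
       [  0.        ,   0.        ,   1.        ]]), 'R': array([[-0.45236986, -0.89182541, -0.00299079],
       [-0.55828923,  0.28579882, -0.77886595],
       [ 0.69546721, -0.35066575, -0.6271833 ]]), 't': array([0.13363477, 0.35175521, 0.89803174])}
top {'camera_matrix': array([[426.18110495,   0.        , 323.25581537],
       [  0.        , 426.18110495, 193.81775841],
       [  0.        ,   0.        ,   1.        ]]), 'R': array([[ 0.04701829, -0.99889195,  0.002038  ],
       [-0.97530422, -0.0463486 , -0.21594788],
       [ 0.21580305,  0.00816583, -0.97640277]]), 't': array([-0.09526887,  0.49020392,  1.571041  ])}
```

View pics/scene0.png

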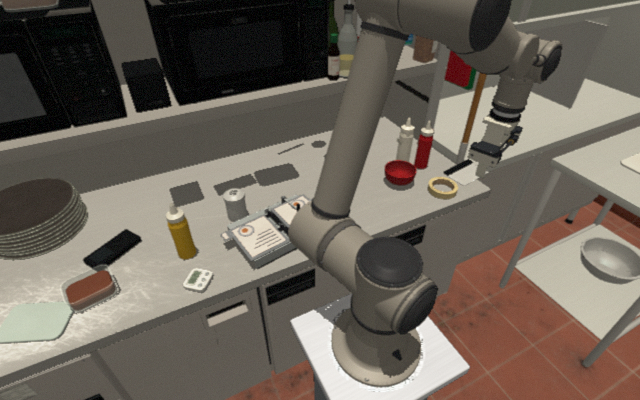

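```bash
python3 - <<'E'
import cv2
im=cv2.imread("pics/top0.png")
cv2.imwrite("pics/top0z.png",cv2.resize(im[90:340,200:533],None,fx=2.4,fy=2.4,interpolation=cv2.INTER_CUBIC))
E
```

```text
(no output)
```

View pics/top0z.png

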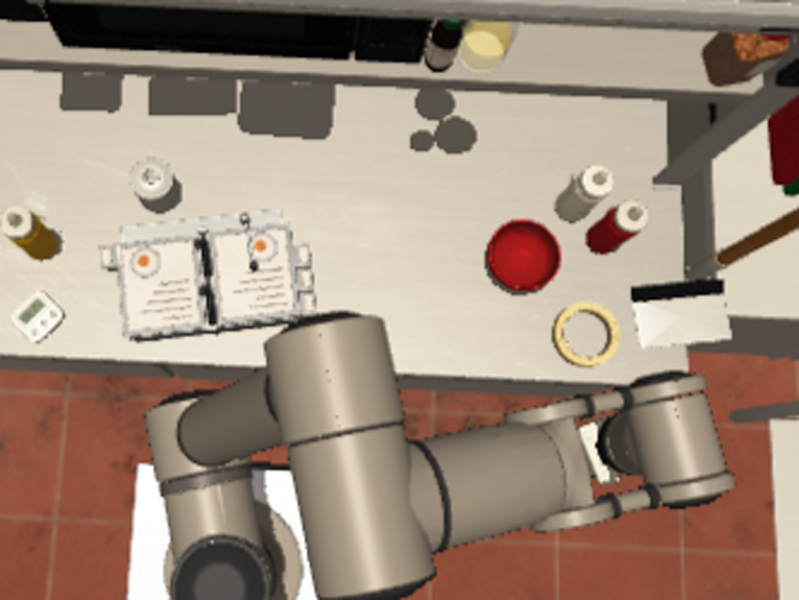

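The stand is left of centre. In the crop, the spine runs from about (203,235) to (208,325), the hub is at (244,218), the knob at (253,265), and the right-hand tabs sit at u≈305. The salt shaker is at (152,178), close behind the stand.

```bash
cat > h.py <<'E'
import numpy as np, cv2
def ray(p,uv,z):
    K,R,t=np.array(p["camera_matrix"]),np.array(p["R"]),np.array(p["t"])
    c=-R.T@t; d=R.T@np.linalg.inv(K)@np.array([uv[0],uv[1],1.]); return c+d*(z-c[2])/d[2]
def proj(p,X):
    K,R,t=np.array(p["camera_matrix"]),np.array(p["R"]),np.array(p["t"])
    q=K@(R@np.array(X)+t); return q[:2]/q[2]
E
python3 - <<'E'
from h import *
from cell import viewer
p=viewer.camera_params("top")
for n,u,v,z in [("hub",244,216,.065),("knob",253,265,.0755),("spfar",203,233,.05),("spnear",208,325,.05),("tab1",305,255,.05),("tab2",306,277,.045),("tab3",307,299,.04),("rnear",295,322,.05),("rfar",286,220,.05),("riser FL",122,228,.038),("riser FR",283,210,.038),("lfar",118,243,.048),("salt",152,172,.1),("timer",38,317,.019),("bowl",523,255,.05),("mustard",15,218,.2)]:
    print(n,ray(p,(200+u/2.4,90+v/2.4),z).round(3))
E
```

```text
hub [0.542 0.013 0.065]
knob [ 0.461 -0.007  0.075]
spfar [0.514 0.077 0.05 ]
spnear [0.367 0.06  0.05 ]
tab1 [ 0.486 -0.087  0.05 ]
tab2 [ 0.452 -0.09   0.045]
tab3 [ 0.417 -0.093  0.04 ]
rnear [ 0.378 -0.076  0.05 ]
rfar [ 0.542 -0.054  0.05 ]
riser FL [0.519 0.209 0.038]
riser FR [ 0.561 -0.048  0.038]
lfar [0.492 0.212 0.048]
salt [0.597 0.159 0.1  ]
timer [0.371 0.335 0.019]
bowl [ 0.503 -0.433  0.05 ]
mustard [0.489 0.336 0.2  ]
```

>>> {"fn": "move_arm", "kwargs": {"deltas": [{"x":0.04,"y":-0.03,"z":-0.02,"hand":0},{"x":0.08,"y":-0.075,"z":-0.04,"wz":5,"hand":0},{"x":0.13,"y":-0.115,"z":-0.06,"wz":8,"hand":0},{"x":0.18,"y":-0.155,"z":-0.08,"wz":12,"hand":0},{"x":0.22,"y":-0.2,"z":-0.1,"wz":14,"hand":0},{"x":0.27,"y":-0.24,"z":-0.12,"wz":14,"hand":0},{"x":0.31,"y":-0.28,"z":-0.14,"wz":14,"hand":0},{"x":0.34,"y":-0.3,"z":-0.15,"wz":14,"hand":0}]}}

```text
schema error: expected keys x, y, z, wx, wy, wz, hand
```

>>> {"fn": "move_arm", "kwargs": {"deltas": [{"hand":0},{"hand":0}]}}

```text
schema error: expected keys x, y, z, wx, wy, wz, hand
```

```bash
python3 - <<'E'
from h import *
from cell import viewer,monitor
p=viewer.camera_params("wrist"); im=viewer.read_camera("wrist")[:,:,::-1]
cv2.imwrite("pics/w1.png",im); print(p); import pickle; pickle.dump(p,open("w1.pkl","wb"))
s=monitor.observe(); print(s["tool_pos"],s["tool_rot"],s["qpos"],s["opening"],s["contact_force"])
E
```

```text
{'camera_matrix': array([[284.67443969,   0.        , 317.9730019 ],
       [  0.        , 284.67443969, 199.498512  ],
       [  0.        ,   0.        ,   1.        ]]), 'R': array([[ 0.38225779, -0.92405463, -0.00142261],
       [-0.8953892 , -0.37077925,  0.24657843],
       [-0.22837941, -0.09298273, -0.9691218 ]]), 't': array([-0.52458556, -0.03320738,  0.38995303])}
[ 0.20044406 -0.48495074  0.22622926] [-3.14056500e+00 -1.72793774e-04  3.91842793e-01] [-1.32498037e+00  3.42557367e-01  1.52473483e+00  2.23923134e-05
  1.27534232e+00 -1.46033453e-01] 0.09187555614440819 [-0.36869822  0.2037621  -0.71775329]
```

View pics/w1.png

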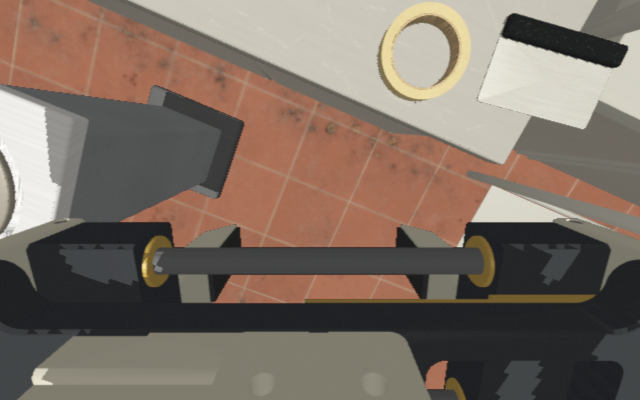

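The move was refused because every key is required, so the arm hasn't moved. The picture (3rd viewed) shows the tape and the worktop edge, and the wrist camera looks ahead along tool +x.

>>> {"fn": "move_arm", "kwargs": {"deltas": [{"x":0.04,"y":-0.03,"z":-0.02,"wx":0,"wy":0,"wz":0,"hand":0},{"x":0.08,"y":-0.075,"z":-0.04,"wx":0,"wy":0,"wz":5,"hand":0},{"x":0.13,"y":-0.115,"z":-0.06,"wx":0,"wy":0,"wz":8,"hand":0},{"x":0.18,"y":-0.155,"z":-0.08,"wx":0,"wy":0,"wz":12,"hand":0},{"x":0.22,"y":-0.2,"z":-0.1,"wx":0,"wy":0,"wz":14,"hand":0},{"x":0.26,"y":-0.24,"z":-0.12,"wx":0,"wy":0,"wz":14,"hand":0},{"x":0.29,"y":-0.28,"z":-0.14,"wx":0,"wy":0,"wz":14,"hand":0},{"x":0.32,"y":-0.3,"z":-0.15,"wx":0,"wy":0,"wz":14,"hand":0}]}}

```text
time: 1.15
tool_pos: [0.3819, -0.0834, 0.3782]
tool_rot: [3.14, -0.002, 0.149]
contact_force: [-0.0, -0.2, 0.3]
opening: 0.0162
```

>>> {"fn": "move_arm", "kwargs": {"deltas": [{"x":0,"y":0,"z":0,"wx":0,"wy":0,"wz":0,"hand":0},{"x":0,"y":0,"z":0,"wx":0,"wy":0,"wz":0,"hand":0}]}}

```text
time: 1.4
tool_pos: [0.3813, -0.0861, 0.3761]
tool_rot: [-3.141, 0.001, 0.148]
contact_force: [0.2, 0.0, 0.8]
opening: 0.0012
```

```bash
python3 - <<'E'
from h import *
from cell import viewer,monitor
p=viewer.camera_params("wrist"); im=viewer.read_camera("wrist")[:,:,::-1]
cv2.imwrite("pics/w2.png",im); import pickle; pickle.dump(p,open("w2.pkl","wb"))
print(-np.array(p["R"]).T@p["t"])
s=monitor.observe(); print(s["time"],s["tool_pos"],s["tool_rot"],s["qpos"],s["opening"],s["contact_force"])
E
```

```text
[ 0.44513374 -0.07727289  0.53526818]
1.45 [ 0.38114327 -0.08641693  0.37608768] [-3.14131329e+00  1.42456938e-03  1.46576893e-01] [-4.19277977e-01  5.73063031e-03  1.53462078e+00 -5.28209513e-04
  1.60259354e+00  1.00492522e+00] 0.0002931856065693768 [ 0.54868584  0.1584349  -0.28017838]
```

View pics/w2.png

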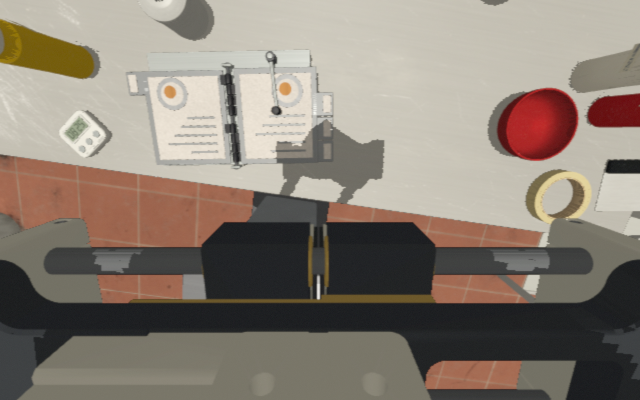

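The 4th picture shows the whole stand from near: hub ~(271,58), knob ~(276,110), spine (228,66)–(237,166), top tab ~(325,104). I'll zoom in for precision.

```bash
python3 - <<'E'
import cv2
im=cv2.imread("pics/w2.png")
cv2.imwrite("pics/w2z.png",cv2.resize(im[40:180,120:340],None,fx=3.6,fy=3.6,interpolation=cv2.INTER_CUBIC))
E
```

```text
(no output)
```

View pics/w2z.png

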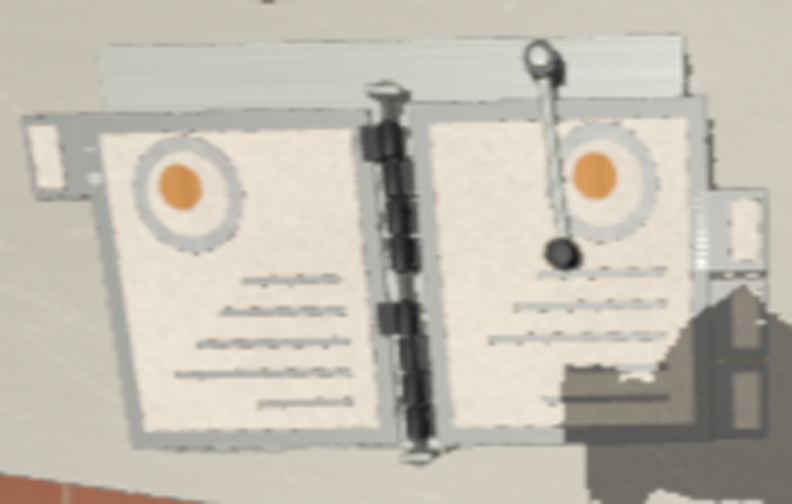

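```bash
python3 - <<'E'
from h import *
import pickle
p=pickle.load(open("w2.pkl","rb"))
S=np.array([[89,-70],[103,-130],[103,130],[75,-140],[-75,-140],[37,-166],[1,-166]])/1e3
Z=[.065,.038,.038,.0525,.0525,.0525,.0525]
uv=[(539,52),(684,36),(101,45),(706,97),(708,438),(766,190),(766,270)]
W=np.array([ray(p,(120+(u+.5)/3.6-.5,40+(v+.5)/3.6-.5),z)[:2] for (u,v),z in zip(uv,Z)])
a=S-S.mean(0);b=W-W.mean(0)
th=np.arctan2((a[:,0]*b[:,1]-a[:,1]*b[:,0]).sum(),(a*b).sum())
R=np.array([[np.cos(th),-np.sin(th)],[np.sin(th),np.cos(th)]])
o=W.mean(0)-R@S.mean(0)
print("yaw",th,"o",o); print(((W-o)@R-S).round(4))
k=ray(p,(120+561.5/3.6-.5,40+250/3.6-.5),.0815)[:2]; ks=R.T@(k-o)
d=ks-[.089,-.07]; print("knob",k,ks,np.hypot(*d),"ang",np.arctan2(-d[1],-d[0]))
for n,u,v in [("c1",387,92),("c2",420,455)]: print(R.T@(ray(p,(120+u/3.6,40+v/3.6),.05)[:2]-o))
E
```

```text
yaw 0.15999255323125644 o [0.43883799 0.06559924]
[[ 0.0013  0.    ]
 [-0.0009 -0.0002]
 [-0.0015 -0.0023]
 [-0.0006  0.0004]
 [ 0.0016  0.0015]
 [-0.0009  0.0003]
 [ 0.001   0.0003]]
knob [ 0.46133575 -0.00944123] [ 0.01025567 -0.07766623] 0.0791166310954125 ang 0.09705008120291604
[ 0.07801785 -0.00104155]
[-0.0807454  -0.00231071]
```

Fit residuals are about 1–2 mm: stand yaw is 0.160, origin (0.439, 0.066), page arm at 0.10 rad, and the knob radius of 79 mm agrees with the 80 mm given. Next I move above the start point, left of the knob.

>>> {"fn": "move_arm", "kwargs": {"deltas": [{"x":0.03,"y":-0.03,"z":0.04,"wx":0,"wy":0,"wz":-0.8,"hand":0},{"x":0.06,"y":-0.06,"z":0.08,"wx":0,"wy":0,"wz":-0.8,"hand":0},{"x":0.092,"y":-0.1,"z":0.12,"wx":0,"wy":0,"wz":-0.8,"hand":0},{"x":0.092,"y":-0.1,"z":0.17,"wx":0,"wy":0,"wz":-0.8,"hand":0},{"x":0.092,"y":-0.1,"z":0.22,"wx":0,"wy":0,"wz":-0.8,"hand":0},{"x":0.092,"y":-0.1,"z":0.26,"wx":0,"wy":0,"wz":-0.8,"hand":0},{"x":0.092,"y":-0.1,"z":0.26,"wx":0,"wy":0,"wz":-0.8,"hand":0}]}}

```text
time: 2.33
tool_pos: [0.4557, 0.0256, 0.1142]
tool_rot: [-3.14, 0.007, 0.159]
contact_force: [-0.8, 0.5, 0.9]
opening: 0.0004
```

```bash
cat >> h.py <<'E'
from scipy.spatial.transform import Rotation as Rn
TH=.160; O=np.array([.4388,.0656,0])
RS=Rn.from_euler("z",TH).as_matrix()
def tool():
    from cell import monitor
    s=monitor.observe(); Rt=Rn.from_euler("xyz",s["tool_rot"]).as_matrix()
    print("t",round(s["time"],2),"TCP_s",(RS.T@(s["tool_pos"]-O)).round(4),"Rt_s",(RS.T@Rt).round(3).tolist(),"q",s["qpos"].round(2),"F_s",(RS.T@s["contact_force"]).round(1))
    return s,Rt
def plan(*targets):
    "deltas in tool axes to stand-frame targets"
    s,Rt=tool()
    for T in targets: print(T,(Rt.T@(RS@np.array(T)+O-s["tool_pos"])).round(4))
E
python3 -c "
from h import *
plan((.010,-.040,.067),(.010,-.052,.067),(.033,-.102,.067))"
```

```text
t 2.33 TCP_s [ 0.0103 -0.0421  0.1142] Rt_s [[1.0, -0.001, -0.007], [-0.001, -1.0, 0.002], [-0.007, -0.002, -1.0]] q [-0.11  0.36  1.86 -0.    0.93  1.3 ] F_s [-0.7  0.6  0.9]
(0.01, -0.04, 0.067) [ 0.0001 -0.0021  0.0473]
(0.01, -0.052, 0.067) [0.0001 0.0099 0.0472]
(0.033, -0.102, 0.067) [0.0231 0.0599 0.047 ]
```

>>> {"fn": "move_arm", "kwargs": {"deltas": [{"x":0,"y":-0.002,"z":0.025,"wx":0,"wy":0,"wz":0,"hand":0},{"x":0,"y":-0.002,"z":0.047,"wx":0,"wy":0,"wz":0,"hand":0},{"x":0,"y":-0.002,"z":0.047,"wx":0,"wy":0,"wz":0,"hand":0},{"x":0.0,"y":0.01,"z":0.047,"wx":0,"wy":0,"wz":0,"hand":0},{"x":0.006,"y":0.022,"z":0.047,"wx":0,"wy":0,"wz":0,"hand":0},{"x":0.01,"y":0.034,"z":0.047,"wx":0,"wy":0,"wz":0,"hand":0},{"x":0.016,"y":0.046,"z":0.047,"wx":0,"wy":0,"wz":0,"hand":0},{"x":0.022,"y":0.056,"z":0.047,"wx":0,"wy":0,"wz":0,"hand":0}]}}

```text
time: 3.32
tool_pos: [0.4895, -0.026, 0.0698]
tool_rot: [3.141, -0.0, 0.161]
contact_force: [-0.4, 0.4, 2.7]
opening: 0.0004
```

>>> {"fn": "move_arm", "kwargs": {"deltas": [{"x":0,"y":0.004,"z":0,"wx":0,"wy":0,"wz":0,"hand":0},{"x":0,"y":0.004,"z":0,"wx":0,"wy":0,"wz":0,"hand":0},{"x":0,"y":-0.012,"z":0,"wx":0,"wy":0,"wz":0,"hand":0},{"x":-0.035,"y":-0.012,"z":0,"wx":0,"wy":0,"wz":0,"hand":0},{"x":-0.035,"y":-0.012,"z":0,"wx":0,"wy":0,"wz":0,"hand":0}]}}

```text
time: 3.95
tool_pos: [0.4493, -0.0175, 0.0693]
tool_rot: [-3.14, 0.004, 0.162]
contact_force: [-0.2, -0.5, -0.3]
opening: 0.0005
```

```bash
python3 - <<'E'
from h import *
from cell import viewer
p=viewer.camera_params("wrist"); im=viewer.read_camera("wrist")[:,:,::-1]
cv2.imwrite("pics/w3.png",im)
for th in (.4,.6,.7,.8,.9):
    X=RS@np.array([.089-.08*np.cos(th),-.07-.08*np.sin(th),.0815])+O; print(th,proj(p,X).round(0))
plan((.005,-.09,.067),(.005,-.13,.067),(.067,-.15,.067),(.073,-.15,.067))
E
```

```text
0.4 [349. 215.]
0.6 [376. 202.]
0.7 [388. 193.]
0.8 [400. 183.]
0.9 [411. 171.]
t 4.0 TCP_s [-0.001  -0.0844  0.0697] Rt_s [[1.0, 0.002, -0.001], [0.002, -1.0, 0.0], [-0.001, -0.0, -1.0]] q [-0.21  0.42  1.92 -0.    0.8   1.2 ] F_s [ 0.8 -1.   0.6]
(0.005, -0.09, 0.067) [0.006  0.0056 0.0027]
(0.005, -0.13, 0.067) [0.0059 0.0456 0.0027]
(0.067, -0.15, 0.067) [0.0678 0.0657 0.0027]
(0.073, -0.15, 0.067) [0.0738 0.0657 0.0026]
```

View pics/w3.png

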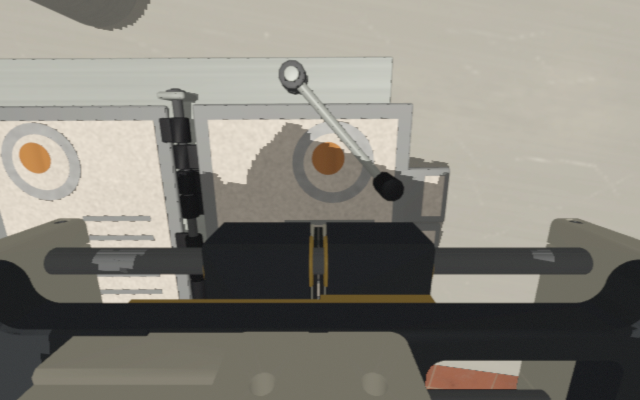

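The picture (6th) shows the knob at (392,184), which gives an arm angle of about 0.73, with the stand unmoved. I now go below the knob and push +x.

>>> {"fn": "move_arm", "kwargs": {"deltas": [{"x":0,"y":0.025,"z":0.001,"wx":0,"wy":0,"wz":0,"hand":0},{"x":0,"y":0.05,"z":0.001,"wx":0,"wy":0,"wz":0,"hand":0},{"x":0.01,"y":0.052,"z":0.001,"wx":0,"wy":0,"wz":0,"hand":0},{"x":0.022,"y":0.056,"z":0.001,"wx":0,"wy":0,"wz":0,"hand":0},{"x":0.034,"y":0.06,"z":0.001,"wx":0,"wy":0,"wz":0,"hand":0},{"x":0.046,"y":0.064,"z":0.001,"wx":0,"wy":0,"wz":0,"hand":0},{"x":0.056,"y":0.066,"z":0.001,"wx":0,"wy":0,"wz":0,"hand":0},{"x":0.064,"y":0.066,"z":0.001,"wx":0,"wy":0,"wz":0,"hand":0}]}}

```text
time: 5.0
tool_pos: [0.5268, -0.0733, 0.0686]
tool_rot: [3.142, -0.0, 0.162]
contact_force: [-0.6, -0.8, 0.9]
opening: 0.0006
```

>>> {"fn": "move_arm", "kwargs": {"deltas": [{"x":0.008,"y":0,"z":0,"wx":0,"wy":0,"wz":0,"hand":0},{"x":0.012,"y":0,"z":0,"wx":0,"wy":0,"wz":0,"hand":0},{"x":0.012,"y":0,"z":0,"wx":0,"wy":0,"wz":0,"hand":0},{"x":-0.04,"y":0,"z":0,"wx":0,"wy":0,"wz":0,"hand":0},{"x":-0.06,"y":0.03,"z":-0.05,"wx":0,"wy":0,"wz":0,"hand":0},{"x":-0.06,"y":0.06,"z":-0.1,"wx":0,"wy":0,"wz":0,"hand":0},{"x":-0.06,"y":0.09,"z":-0.13,"wx":0,"wy":0,"wz":0,"hand":0},{"x":-0.06,"y":0.09,"z":-0.13,"wx":0,"wy":0,"wz":0,"hand":0}]}}

```text
time: 6.0
tool_pos: [0.4824, -0.1744, 0.2011]
tool_rot: [3.138, -0.005, 0.159]
contact_force: [-0.9, 1.5, -0.3]
opening: 0.0004
```

```bash
python3 - <<'E'
from h import *
from cell import viewer
p=viewer.camera_params("wrist"); im=viewer.read_camera("wrist")[:,:,::-1]
cv2.imwrite("pics/w4.png",im)
for th in (1.3,1.4,1.5,1.6,1.7):
    X=RS@np.array([.089-.08*np.cos(th),-.07-.08*np.sin(th),.0815])+O; print(th,proj(p,X).round(0))
print([proj(p,RS@np.array(v)+O).round(0) for v in [(.089,-.07,.065),(.075,-.14,.0525),(.037,-.166,.0525)]])
tool()
E
```

```text
1.3 [215. 129.]
1.4 [216. 121.]
1.5 [216. 112.]
1.6 [216. 103.]
1.7 [214.  94.]
[array([141., 107.]), array([217., 122.]), array([244., 159.])]
t 6.05 TCP_s [ 0.0039 -0.242   0.1992] Rt_s [[1.0, -0.0, 0.001], [-0.0, -1.0, -0.001], [0.001, 0.001, -1.0]] q [-0.49  0.34  1.61  0.    1.19  0.92] F_s [ 0.4  0.5 -0.5]
```

View pics/w4.png

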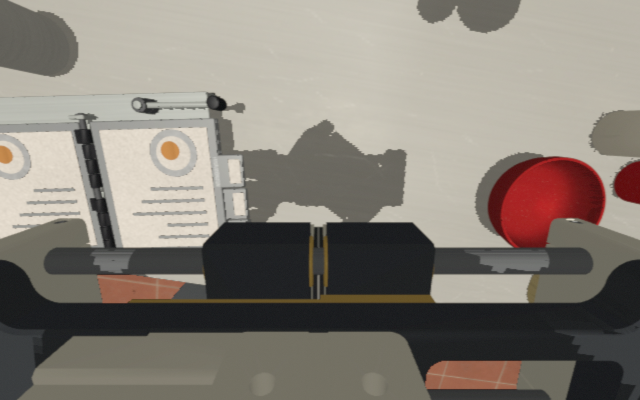

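The arm is at about 1.6 rad (knob at (216,103), hub at (141,105)), and the panel and stand are unmoved. Next I turn the tool so its jaw lies along the spine, then tilt it.

>>> {"fn": "move_arm", "kwargs": {"deltas": [{"x":0,"y":0.0,"z":-0.01,"wx":0,"wy":0,"wz":-10,"hand":0},{"x":0,"y":0.0,"z":-0.02,"wx":0,"wy":0,"wz":-20,"hand":0},{"x":0,"y":0.0,"z":-0.02,"wx":0,"wy":0,"wz":-30,"hand":0},{"x":0,"y":0.0,"z":-0.02,"wx":0,"wy":0,"wz":-40,"hand":0},{"x":0,"y":0.0,"z":-0.02,"wx":0,"wy":0,"wz":-50,"hand":0},{"x":0,"y":0.0,"z":-0.02,"wx":0,"wy":0,"wz":-60,"hand":0},{"x":0,"y":0.0,"z":-0.02,"wx":0,"wy":0,"wz":-70,"hand":0},{"x":0,"y":0.0,"z":-0.02,"wx":0,"wy":0,"wz":-80,"hand":0}]}}

```text
time: 7.05
tool_pos: [0.4803, -0.1705, 0.2168]
tool_rot: [-3.138, -0.002, 1.564]
contact_force: [-0.6, -0.4, 0.5]
opening: 0.0007
```

>>> {"fn": "move_arm", "kwargs": {"deltas": [{"x":0,"y":0.0,"z":0,"wx":0,"wy":0,"wz":-10,"hand":0},{"x":0,"y":0.0,"z":0,"wx":0,"wy":0,"wz":-10,"hand":0}]}}

```text
time: 7.3
tool_pos: [0.4805, -0.1708, 0.2172]
tool_rot: [-3.139, -0.002, 1.732]
contact_force: [0.8, -0.6, 0.0]
opening: 0.0006
```

>>> {"fn": "move_arm", "kwargs": {"deltas": [{"x":0,"y":0.0,"z":0,"wx":0,"wy":10,"wz":0,"hand":0},{"x":0,"y":0.0,"z":0,"wx":0,"wy":20,"wz":0,"hand":0},{"x":0,"y":0.0,"z":0,"wx":0,"wy":30,"wz":0,"hand":0},{"x":0,"y":0.0,"z":0,"wx":0,"wy":40,"wz":0,"hand":0},{"x":0,"y":0.0,"z":0,"wx":0,"wy":50,"wz":0,"hand":0},{"x":0,"y":0.0,"z":0,"wx":0,"wy":50,"wz":0,"hand":0}]}}

```text
time: 8.05
tool_pos: [0.4806, -0.1727, 0.2152]
tool_rot: [-3.13, -0.878, 1.719]
contact_force: [0.2, 0.6, -0.6]
opening: 0.0005
```

```bash
python3 - <<'E'
from h import *
tool()
E
```

```text
t 8.05 TCP_s [ 0.0033 -0.2419  0.2152] Rt_s [[0.008, 1.0, -0.003], [0.639, -0.003, 0.769], [0.769, -0.007, -0.639]] q [-0.79  0.71  1.26  0.49  1.91 -0.96] F_s [ 0.3  0.5 -0.6]
```

```bash
cat >> h.py <<'E'
def pt(phi,a,x=.026,r=.150,lead=0.):
    "TCP (stand) for panel angle phi, tool pitch a (deg below horizontal), tip corner at radius r"
    ph,aa=np.radians(phi),np.radians(a)
    u=np.array([-np.cos(ph),np.sin(ph)]);n=np.array([np.sin(ph),np.cos(ph)]);f=np.array([np.sin(aa),np.cos(aa)])
    C=np.array([0,.048])+r*u+(.0005-(.166-r)*np.tan(max(aa-ph,0))+lead)*n
    y,z=C-.0095*f; return np.array([x,y,z])
def rows(lst):
    s,Rt=tool(); a0=np.degrees(np.arcsin(-(RS.T@Rt)[2,2])); print("a0",a0.round(1))
    for phi,a,T in lst: print(phi,a,T.round(3),"d",(Rt.T@(RS@T+O-s["tool_pos"])).round(3),"wy",round(a0-a,1))
E
python3 - <<'E'
from h import *
T=pt(0,40,lead=-.003); rows([("pre",40,T+[0,-.07,0]),("pre2",40,T+[0,-.04,0]),("in",40,T)])
E
```

```text
t 8.05 TCP_s [ 0.0033 -0.2419  0.2152] Rt_s [[0.008, 1.0, -0.003], [0.639, -0.003, 0.769], [0.769, -0.007, -0.639]] q [-0.79  0.71  1.26  0.49  1.91 -0.96] F_s [ 0.3  0.5 -0.6]
a0 39.7
pre 40 [ 0.026 -0.226  0.025] d [-0.136  0.024  0.134] wy -0.3
pre2 40 [ 0.026 -0.196  0.025] d [-0.117  0.024  0.157] wy -0.3
in 40 [ 0.026 -0.156  0.025] d [-0.092  0.024  0.188] wy -0.3
```

>>> {"fn": "move_arm", "kwargs": {"deltas": [{"x":-0.035,"y":0.012,"z":0.034,"wx":0,"wy":0,"wz":0,"hand":0},{"x":-0.07,"y":0.024,"z":0.067,"wx":0,"wy":0,"wz":0,"hand":0},{"x":-0.1,"y":0.024,"z":0.1,"wx":0,"wy":0,"wz":0,"hand":0},{"x":-0.136,"y":0.024,"z":0.134,"wx":0,"wy":0,"wz":0,"hand":0},{"x":-0.136,"y":0.024,"z":0.134,"wx":0,"wy":0,"wz":0,"hand":0},{"x":-0.117,"y":0.024,"z":0.157,"wx":0,"wy":0,"wz":0,"hand":0},{"x":-0.117,"y":0.024,"z":0.157,"wx":0,"wy":0,"wz":0,"hand":0}]}}

```text
time: 8.93
tool_pos: [0.4982, -0.1226, 0.0309]
tool_rot: [3.14, -0.87, 1.735]
contact_force: [0.4, -0.5, 0.4]
opening: 0.0003
```

```bash
python3 - <<'E'
from h import *
T=pt(0,40,lead=-.003); rows([("in",40,T)]+[(p,40,pt(p,40)) for p in (0,5,10,15,20,25)])
from cell import viewer
p=viewer.camera_params("wrist"); im=viewer.read_camera("wrist")[:,:,::-1].copy()
for v in [(.037,-.166,.0525),(.001,-.166,.0525)]:
    q=proj(p,RS@np.array(v)+O); print(q.round()); cv2.circle(im,tuple(int(i) for i in q),3,(255,0,255),1)
cv2.imwrite("pics/w5.png",im)
E
```

```text
t 8.93 TCP_s [ 0.0286 -0.1953  0.0309] Rt_s [[-0.003, 1.0, -0.002], [0.645, 0.003, 0.764], [0.764, 0.001, -0.645]] q [-0.71  0.91  1.42  0.51  1.55 -1.09] F_s [ 0.3 -0.5  0.4]
a0 40.2
in 40 [ 0.026 -0.156  0.025] d [ 0.021 -0.003  0.034] wy 0.2
0 40 [ 0.026 -0.156  0.028] d [ 0.023 -0.003  0.032] wy 0.2
5 40 [ 0.026 -0.156  0.043] d [ 0.034 -0.003  0.022] wy 0.2
10 40 [ 0.026 -0.155  0.058] d [ 0.047 -0.002  0.013] wy 0.2
15 40 [ 0.026 -0.153  0.073] d [ 0.059 -0.002  0.005] wy 0.2
20 40 [ 0.026 -0.149  0.087] d [ 0.073 -0.002 -0.001] wy 0.2
25 40 [ 0.026 -0.144  0.101] d [ 0.087 -0.002 -0.006] wy 0.2
[335. 181.]
[275. 181.]
```

View pics/w5.png

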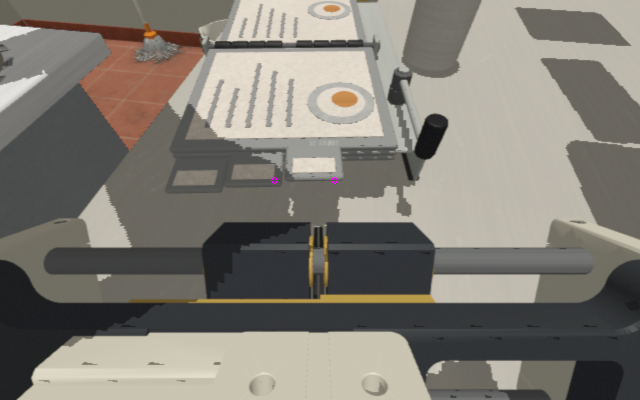

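The picture (8th) shows the top tab's outer edge at (287–343,178), about 10 px (≈6 mm) farther +x than predicted. The finger at x=0.029 is centred on it and clear of the next tab. I slide in under the tab and lift.

>>> {"fn": "move_arm", "kwargs": {"deltas": [{"x":0.006,"y":0.002,"z":0.014,"wx":0,"wy":0,"wz":0,"hand":0},{"x":0.014,"y":0.002,"z":0.026,"wx":0,"wy":0,"wz":0,"hand":0},{"x":0.021,"y":0.002,"z":0.034,"wx":0,"wy":0,"wz":0,"hand":0},{"x":0.021,"y":0.002,"z":0.034,"wx":0,"wy":0,"wz":0,"hand":0},{"x":0.028,"y":0.002,"z":0.027,"wx":0,"wy":0,"wz":0,"hand":0},{"x":0.034,"y":0.002,"z":0.022,"wx":0,"wy":0,"wz":0,"hand":0},{"x":0.04,"y":0.002,"z":0.017,"wx":0,"wy":0,"wz":0,"hand":0},{"x":0.047,"y":0.002,"z":0.013,"wx":0,"wy":0,"wz":0,"hand":0}]}}

```text
time: 9.98
tool_pos: [0.4935, -0.0845, 0.0563]
tool_rot: [3.141, -0.871, 1.732]
contact_force: [1.4, -3.0, -1.7]
opening: 0.0006
```

```bash
python3 - <<'E'
from h import *
rows([(p,40,pt(p,40,x=.03)) for p in (10,15,20,25,30,35,40,45)])
from cell import viewer
p=viewer.camera_params("wrist"); im=viewer.read_camera("wrist")[:,:,::-1].copy()
for v in [(.043,-.166,.0525),(.007,-.166,.0525)]: 
    r=v[1]; 
    for ph in (0,.17):
        q=proj(p,RS@np.array([v[0],r*np.cos(ph)+.0045*np.sin(ph),.048-r*np.sin(ph)+.0045*np.cos(ph)])+O); cv2.circle(im,tuple(int(i) for i in q),3,(255,0,255),1)
cv2.imwrite("pics/w6.png",im)
E
```

```text
t 9.97 TCP_s [ 0.0301 -0.1569  0.0563] Rt_s [[-0.001, 1.0, -0.0], [0.644, 0.001, 0.765], [0.765, 0.001, -0.644]] q [-0.67  0.85  1.5   0.54  1.53 -1.07] F_s [ 0.9 -3.2 -1.7]
a0 40.1
10 40 [ 0.03  -0.155  0.058] d [ 0.002 -0.    -0.   ] wy 0.1
15 40 [ 0.03  -0.153  0.073] d [ 0.015 -0.    -0.007] wy 0.1
20 40 [ 0.03  -0.149  0.087] d [ 0.029 -0.    -0.014] wy 0.1
25 40 [ 0.03  -0.144  0.101] d [ 0.042 -0.    -0.018] wy 0.1
30 40 [ 0.03  -0.137  0.114] d [ 0.057 -0.    -0.022] wy 0.1
35 40 [ 0.03  -0.129  0.126] d [ 0.071  0.    -0.024] wy 0.1
40 40 [ 0.03  -0.121  0.138] d [ 0.085  0.    -0.025] wy 0.1
45 40 [ 0.03  -0.112  0.147] d [ 0.099  0.    -0.024] wy 0.1
```

View pics/w6.png

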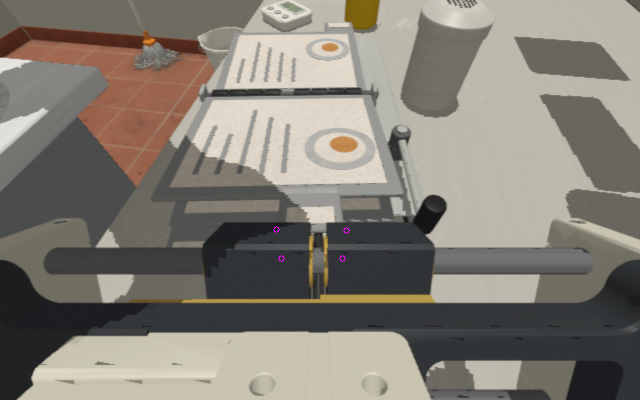

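The 9th picture shows the top panel rising (a gap to the lower panels is visible), the arm still clear, and force ≈3.6 N as expected. I continue up the arc.

>>> {"fn": "move_arm", "kwargs": {"deltas": [{"x":0.008,"y":0,"z":-0.004,"wx":0,"wy":0,"wz":0,"hand":0},{"x":0.016,"y":0,"z":-0.008,"wx":0,"wy":0,"wz":0,"hand":0},{"x":0.029,"y":0,"z":-0.014,"wx":0,"wy":0,"wz":0,"hand":0},{"x":0.042,"y":0,"z":-0.018,"wx":0,"wy":0,"wz":0,"hand":0},{"x":0.057,"y":0,"z":-0.022,"wx":0,"wy":0,"wz":0,"hand":0},{"x":0.071,"y":0,"z":-0.024,"wx":0,"wy":0,"wz":0,"hand":0},{"x":0.085,"y":0,"z":-0.025,"wx":0,"wy":0,"wz":0,"hand":0},{"x":0.099,"y":0,"z":-0.024,"wx":0,"wy":0,"wz":0,"hand":0}]}}

```text
time: 11.02
tool_pos: [0.4858, -0.0387, 0.1479]
tool_rot: [3.141, -0.872, 1.732]
contact_force: [-0.7, -2.2, -0.0]
opening: 0.0002
```

```bash
python3 - <<'E'
from h import *
rows([(p,a,pt(p,a,x=.03)) for p,a in ((45,40),(50,45),(57,51),(64,57),(71,63),(78,69),(85,75),(92,80),(98,85))])
E
```

```text
t 11.03 TCP_s [ 0.0298 -0.1105  0.1479] Rt_s [[-0.001, 1.0, -0.001], [0.643, 0.001, 0.766], [0.766, 0.0, -0.643]] q [-0.62  0.67  1.55  0.58  1.61 -0.97] F_s [-1. -2. -0.]
a0 40.0
45 40 [ 0.03  -0.112  0.147] d [-0.001  0.    -0.001] wy 0.0
50 45 [ 0.03  -0.103  0.157] d [0.012 0.    0.   ] wy -5.0
57 51 [ 0.03  -0.089  0.168] d [0.03  0.    0.004] wy -11.0
64 57 [ 0.03  -0.073  0.178] d [0.047 0.    0.009] wy -17.0
71 63 [ 0.03  -0.057  0.186] d [0.063 0.    0.017] wy -23.0
78 69 [ 0.03  -0.04   0.191] d [0.079 0.    0.026] wy -29.0
85 75 [ 0.03  -0.022  0.195] d [0.093 0.    0.038] wy -35.0
92 80 [ 0.03  -0.004  0.196] d [0.106 0.    0.051] wy -40.0
98 85 [0.03  0.012 0.196] d [0.115 0.    0.063] wy -45.0
```

>>> {"fn": "move_arm", "kwargs": {"deltas": [{"x":0.013,"y":0,"z":0,"wx":0,"wy":-5,"wz":0,"hand":0},{"x":0.03,"y":0,"z":0.004,"wx":0,"wy":-11,"wz":0,"hand":0},{"x":0.047,"y":0,"z":0.009,"wx":0,"wy":-17,"wz":0,"hand":0},{"x":0.063,"y":0,"z":0.017,"wx":0,"wy":-23,"wz":0,"hand":0},{"x":0.079,"y":0,"z":0.026,"wx":0,"wy":-29,"wz":0,"hand":0},{"x":0.093,"y":0,"z":0.038,"wx":0,"wy":-35,"wz":0,"hand":0},{"x":0.106,"y":0,"z":0.051,"wx":0,"wy":-40,"wz":0,"hand":0},{"x":0.115,"y":0,"z":0.063,"wx":0,"wy":-45,"wz":0,"hand":0}]}}

```text
time: 12.02
tool_pos: [0.4657, 0.0825, 0.1956]
tool_rot: [3.14, -0.085, 1.732]
contact_force: [-0.6, -1.1, -0.3]
opening: 0.0004
```

```bash
python3 - <<'E'
from h import *
rows([(p,a,pt(p,a,x=.03,r=r)) for p,a,r in ((98,85,.15),(104,88,.149),(110,90,.147),(116,90,.145),(122,90,.143),(128,90,.141),(134,90,.139),(140,90,.137),(146,90,.136))])
from cell import viewer
im=viewer.read_camera("scene")[130:330,150:400,::-1]
cv2.imwrite("pics/s2.png",cv2.resize(im,None,fx=3,fy=3))
E
```

```text
t 12.03 TCP_s [0.0293 0.0124 0.1956] Rt_s [[-0.002, 1.0, 0.001], [0.996, 0.002, 0.085], [0.085, 0.001, -0.996]] q [-0.04  0.28  1.71  0.09  1.17 -0.24] F_s [-0.7 -1.  -0.3]
a0 85.1
98 85 [0.03  0.012 0.196] d [-0.     0.001 -0.   ] wy 0.1
104 88 [0.03  0.027 0.192] d [0.014 0.001 0.005] wy -2.9
110 90 [0.03  0.041 0.186] d [0.028 0.001 0.012] wy -4.9
116 90 [0.03  0.055 0.178] d [0.041 0.001 0.021] wy -4.9
122 90 [0.03  0.067 0.169] d [0.052 0.001 0.031] wy -4.9
128 90 [0.03  0.078 0.159] d [0.062 0.001 0.042] wy -4.9
134 90 [0.03  0.087 0.148] d [0.071 0.001 0.054] wy -4.9
140 90 [0.03  0.096 0.136] d [0.078 0.001 0.067] wy -4.9
146 90 [0.03  0.104 0.124] d [0.085 0.001 0.079] wy -4.9
```

View pics/s2.png

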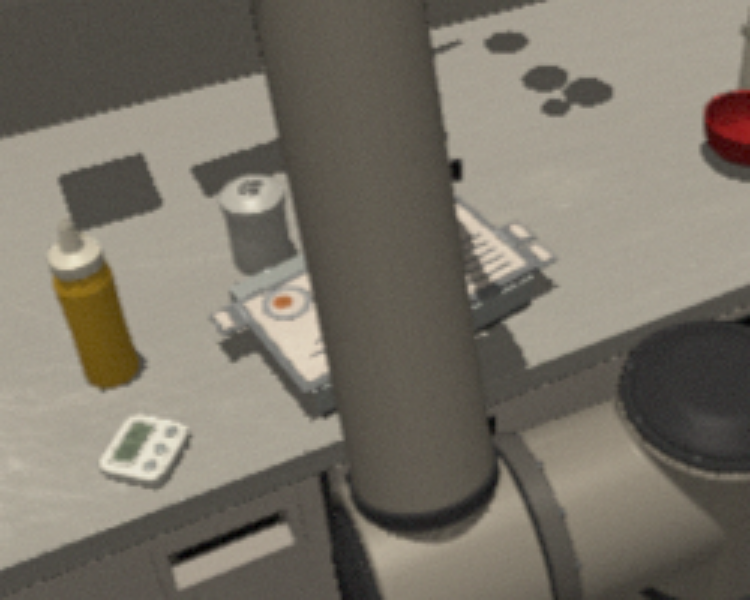

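The 10th picture has the arm hiding the raised panel. The right side now shows only the two lower tabs and the knob stands clear, so the panel is up. I continue over and down.

>>> {"fn": "move_arm", "kwargs": {"deltas": [{"x":0.014,"y":0,"z":0.005,"wx":0,"wy":-3,"wz":0,"hand":0},{"x":0.028,"y":0,"z":0.012,"wx":0,"wy":-5,"wz":0,"hand":0},{"x":0.041,"y":0,"z":0.021,"wx":0,"wy":-5,"wz":0,"hand":0},{"x":0.052,"y":0,"z":0.031,"wx":0,"wy":-5,"wz":0,"hand":0},{"x":0.062,"y":0,"z":0.042,"wx":0,"wy":-5,"wz":0,"hand":0},{"x":0.071,"y":0,"z":0.054,"wx":0,"wy":-5,"wz":0,"hand":0},{"x":0.078,"y":0,"z":0.067,"wx":0,"wy":-5,"wz":0,"hand":0},{"x":0.085,"y":0,"z":0.079,"wx":0,"wy":-5,"wz":0,"hand":0}]}}

```text
time: 13.08
tool_pos: [0.4514, 0.1722, 0.1223]
tool_rot: [-3.141, -0.0, 1.732]
contact_force: [-0.8, 0.1, 1.0]
opening: 0.0004
```

```bash
python3 - <<'E'
from h import *
rows([(p,a,pt(p,a,x=.03,r=r)) for p,a,r in ((146,90,.136),(153,90,.135),(159,90,.135),(165,90,.135),(170,90,.135),(175,90,.135),(180,90,.135),(181,90,.135))])
E
```

```text
t 13.07 TCP_s [0.0294 0.1032 0.1223] Rt_s [[-0.001, 1.0, -0.001], [1.0, 0.001, 0.0], [0.0, -0.001, -1.0]] q [0.21 0.38 1.78 0.   0.97 0.04] F_s [-0.8  0.3  1. ]
a0 90.0
146 90 [0.03  0.104 0.124] d [ 0.     0.001 -0.001] wy -0.0
153 90 [0.03  0.111 0.109] d [0.008 0.001 0.013] wy -0.0
159 90 [0.03  0.117 0.096] d [0.013 0.001 0.026] wy -0.0
165 90 [0.03  0.121 0.082] d [0.018 0.001 0.04 ] wy -0.0
170 90 [0.03  0.124 0.071] d [0.02  0.001 0.051] wy -0.0
175 90 [0.03  0.125 0.059] d [0.022 0.001 0.063] wy -0.0
180 90 [0.03  0.126 0.048] d [0.022 0.001 0.075] wy -0.0
181 90 [0.03  0.125 0.045] d [0.022 0.001 0.077] wy -0.0
```

>>> {"fn": "move_arm", "kwargs": {"deltas": [{"x":0.008,"y":0,"z":0.013,"wx":0,"wy":0,"wz":0,"hand":0},{"x":0.013,"y":0,"z":0.026,"wx":0,"wy":0,"wz":0,"hand":0},{"x":0.018,"y":0,"z":0.039,"wx":0,"wy":0,"wz":0,"hand":0},{"x":0.02,"y":0,"z":0.051,"wx":0,"wy":0,"wz":0,"hand":0},{"x":0.022,"y":0,"z":0.063,"wx":0,"wy":0,"wz":0,"hand":0},{"x":0.022,"y":0,"z":0.072,"wx":0,"wy":0,"wz":0,"hand":0},{"x":0.022,"y":0,"z":0.075,"wx":0,"wy":0,"wz":0,"hand":0},{"x":0.022,"y":0,"z":0.076,"wx":0,"wy":0,"wz":0,"hand":0}]}}

```text
time: 14.08
tool_pos: [0.4479, 0.1933, 0.0476]
tool_rot: [-3.141, 0.0, 1.732]
contact_force: [-3.9, -0.3, 10.0]
opening: 0.0004
```

>>> {"fn": "move_arm", "kwargs": {"deltas": [{"x":0,"y":0,"z":0.001,"wx":0,"wy":0,"wz":0,"hand":0},{"x":0,"y":0,"z":0.002,"wx":0,"wy":0,"wz":0,"hand":0}]}}

```text
time: 14.32
tool_pos: [0.448, 0.1933, 0.0472]
tool_rot: [3.141, 0.0, 1.732]
contact_force: [-8.5, -2.7, 26.6]
opening: 0.0007
```

```bash
python3 -c "
from h import *
tool()"
```

```text
t 14.32 TCP_s [0.0295 0.1246 0.0472] Rt_s [[-0.001, 1.0, 0.001], [1.0, 0.001, -0.0], [-0.0, 0.001, -1.0]] q [ 0.25  0.51  1.85 -0.    0.79  0.09] F_s [-8.8 -1.3 26.6]
```

Pressed flat: z=47.2 mm, where flat is 47.5, at 27 N. I lift off and look.

>>> {"fn": "move_arm", "kwargs": {"deltas": [{"x":0,"y":0,"z":-0.04,"wx":0,"wy":0,"wz":0,"hand":0},{"x":0,"y":0,"z":-0.09,"wx":0,"wy":0,"wz":0,"hand":0},{"x":-0.03,"y":0,"z":-0.14,"wx":0,"wy":0,"wz":0,"hand":0},{"x":-0.07,"y":0,"z":-0.18,"wx":0,"wy":0,"wz":0,"hand":0},{"x":-0.12,"y":0,"z":-0.22,"wx":0,"wy":0,"wz":0,"hand":0},{"x":-0.17,"y":0,"z":-0.24,"wx":0,"wy":0,"wz":0,"hand":0},{"x":-0.21,"y":0,"z":-0.24,"wx":0,"wy":0,"wz":0,"hand":0},{"x":-0.21,"y":0,"z":-0.24,"wx":0,"wy":0,"wz":0,"hand":0}]}}

```text
time: 15.32
tool_pos: [0.4821, -0.0162, 0.2856]
tool_rot: [3.141, 0.001, 1.728]
contact_force: [-1.4, 0.1, -0.5]
opening: 0.0005
```

```bash
python3 - <<'E'
from h import *
from cell import viewer
p=viewer.camera_params("wrist"); im=viewer.read_camera("wrist")[:,:,::-1].copy()
import pickle; pickle.dump(p,open("w7.pkl","wb"))
tool()
for v in [(.089,-.07,.065),(.089,-.15,.0815),(.103,-.13,.038),(.103,.13,.038),(.075,-.14,.0475),(.075,.14,.0475),(.037,.166,.0475),(.001,.166,.0475)]:
    q=proj(p,RS@np.array(v)+O); print(v,q.round())
cv2.imwrite("pics/w7.png",im)
E
```

```text
t 15.38 TCP_s [ 0.0296 -0.0861  0.2853] Rt_s [[0.001, 1.0, -0.0], [1.0, -0.001, 0.0], [0.0, -0.0, -1.0]] q [-0.19  0.22  1.53  0.    1.39 -0.35] F_s [0.6 0.  0.7]
(0.089, -0.07, 0.065) [364. 164.]
(0.089, -0.15, 0.0815) [363. 225.]
(0.103, -0.13, 0.038) [369. 202.]
(0.103, 0.13, 0.038) [377.   1.]
(0.075, -0.14, 0.0475) [350. 210.]
(0.075, 0.14, 0.0475) [356. -11.]
(0.037, 0.166, 0.0475) [325. -37.]
(0.001, 0.166, 0.0475) [295. -37.]
```

View pics/w7.png

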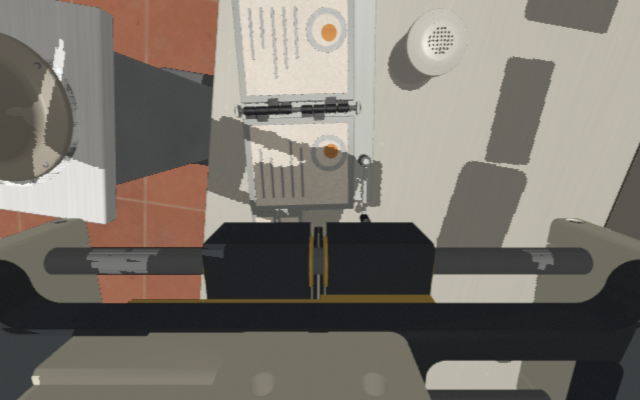

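The 11th picture shows the turned panel on the left and the second panel showing on the right, arm along the back edge (hub (364,159), knob (364,218)). Everything is within ~4 mm of the model. Next I go behind the knob and push the arm back.

>>> {"fn": "move_arm", "kwargs": {"deltas": [{"x":-0.02,"y":0.04,"z":0.04,"wx":0,"wy":0,"wz":0,"hand":0},{"x":-0.04,"y":0.08,"z":0.08,"wx":0,"wy":0,"wz":0,"hand":0},{"x":-0.062,"y":0.108,"z":0.12,"wx":0,"wy":0,"wz":0,"hand":0},{"x":-0.062,"y":0.108,"z":0.15,"wx":0,"wy":0,"wz":0,"hand":0},{"x":-0.062,"y":0.108,"z":0.18,"wx":0,"wy":0,"wz":0,"hand":0},{"x":-0.062,"y":0.108,"z":0.205,"wx":0,"wy":0,"wz":0,"hand":0},{"x":-0.062,"y":0.108,"z":0.217,"wx":0,"wy":0,"wz":0,"hand":0},{"x":-0.062,"y":0.108,"z":0.217,"wx":0,"wy":0,"wz":0,"hand":0}]}}

```text
time: 16.38
tool_pos: [0.598, -0.0567, 0.0679]
tool_rot: [-3.14, -0.001, 1.733]
contact_force: [0.5, -0.8, 0.2]
opening: 0.0002
```

```bash
python3 - <<'E'
from h import *
plan((.117,-.148,.067),(.085,-.143,.067),(.055,-.125,.067))
E
```

```text
t 16.38 TCP_s [ 0.1377 -0.1461  0.0679] Rt_s [[-0.002, 1.0, -0.001], [1.0, 0.002, 0.001], [0.001, -0.001, -1.0]] q [-0.22  0.64  1.5   0.    1.   -0.38] F_s [ 0.4 -0.8  0.2]
(0.117, -0.148, 0.067) [-0.0018 -0.0207  0.0009]
(0.085, -0.143, 0.067) [ 0.0033 -0.0527  0.001 ]
(0.055, -0.125, 0.067) [ 0.0213 -0.0827  0.001 ]
```

>>> {"fn": "move_arm", "kwargs": {"deltas": [{"x":-0.002,"y":-0.012,"z":0,"wx":0,"wy":0,"wz":0,"hand":0},{"x":-0.002,"y":-0.024,"z":0,"wx":0,"wy":0,"wz":0,"hand":0},{"x":0,"y":-0.036,"z":0,"wx":0,"wy":0,"wz":0,"hand":0},{"x":0.002,"y":-0.048,"z":0,"wx":0,"wy":0,"wz":0,"hand":0},{"x":0.008,"y":-0.06,"z":0,"wx":0,"wy":0,"wz":0,"hand":0},{"x":0.014,"y":-0.072,"z":0,"wx":0,"wy":0,"wz":0,"hand":0},{"x":0.021,"y":-0.083,"z":0,"wx":0,"wy":0,"wz":0,"hand":0},{"x":0.021,"y":-0.083,"z":0,"wx":0,"wy":0,"wz":0,"hand":0}]}}

```text
time: 17.38
tool_pos: [0.5122, -0.0498, 0.0687]
tool_rot: [-3.141, -0.0, 1.733]
contact_force: [0.7, -0.4, 0.5]
opening: 0.0003
```

>>> {"fn": "move_arm", "kwargs": {"deltas": [{"x":0,"y":0.015,"z":0,"wx":0,"wy":0,"wz":0,"hand":0},{"x":-0.035,"y":0.015,"z":0,"wx":0,"wy":0,"wz":0,"hand":0},{"x":-0.035,"y":0.015,"z":0,"wx":0,"wy":0,"wz":0,"hand":0},{"x":-0.035,"y":-0.025,"z":0,"wx":0,"wy":0,"wz":0,"hand":0},{"x":-0.035,"y":-0.025,"z":0,"wx":0,"wy":0,"wz":0,"hand":0}]}}

```text
time: 18.0
tool_pos: [0.4911, -0.0883, 0.0678]
tool_rot: [-3.138, -0.002, 1.731]
contact_force: [1.0, 0.7, -0.3]
opening: 0.0005
```

```bash
python3 - <<'E'
from h import *
from cell import viewer
p=viewer.camera_params("wrist"); im=viewer.read_camera("wrist")[:,:,::-1].copy(); cv2.imwrite("pics/w8.png",im)
for th in (.5,.7,.9):
    print(th,proj(p,RS@np.array([.089-.08*np.cos(th),-.07-.08*np.sin(th),.0815])+O).round())
m=(im.max(2)<45).astype(np.uint8)[:220]
n,l,st,c=cv2.connectedComponentsWithStats(m)
for i in range(1,n):
    if st[i,4]>40: print(st[i],c[i].round())
plan((.026,-.15,.067),(.026,-.138,.067),(.011,-.093,.067),(.010,-.088,.067))
E
```

```text
0.5 [305. 154.]
0.7 [322. 180.]
0.9 [344. 201.]
[316 157  23  28 486] [327. 170.]
t 18.05 TCP_s [ 0.0291 -0.1608  0.0683] Rt_s [[-0.001, 1.0, -0.001], [1.0, 0.001, 0.0], [0.0, -0.001, -1.0]] q [-0.33  0.49  1.79 -0.    0.86 -0.49] F_s [ 0.  -0.5  0.2]
(0.026, -0.15, 0.067) [ 0.0108 -0.0031  0.0013]
(0.026, -0.138, 0.067) [ 0.0228 -0.0031  0.0013]
(0.011, -0.093, 0.067) [ 0.0678 -0.018   0.0014]
(0.01, -0.088, 0.067) [ 0.0728 -0.019   0.0014]
```

The dark knob blob at (327,170) gives θ≈0.68. Now the final push +y from its right side.

>>> {"fn": "move_arm", "kwargs": {"deltas": [{"x":0.012,"y":0,"z":0.001,"wx":0,"wy":0,"wz":0,"hand":0},{"x":0.022,"y":0,"z":0.001,"wx":0,"wy":0,"wz":0,"hand":0},{"x":0.032,"y":-0.004,"z":0.001,"wx":0,"wy":0,"wz":0,"hand":0},{"x":0.042,"y":-0.01,"z":0.001,"wx":0,"wy":0,"wz":0,"hand":0},{"x":0.052,"y":-0.014,"z":0.001,"wx":0,"wy":0,"wz":0,"hand":0},{"x":0.062,"y":-0.017,"z":0.001,"wx":0,"wy":0,"wz":0,"hand":0},{"x":0.07,"y":-0.018,"z":0.001,"wx":0,"wy":0,"wz":0,"hand":0},{"x":0.07,"y":-0.018,"z":0.001,"wx":0,"wy":0,"wz":0,"hand":0}]}}

```text
time: 19.05
tool_pos: [0.465, -0.022, 0.0675]
tool_rot: [3.141, -0.0, 1.733]
contact_force: [0.5, 0.5, -0.4]
opening: 0.0004
```

>>> {"fn": "move_arm", "kwargs": {"deltas": [{"x":-0.02,"y":0,"z":0,"wx":0,"wy":0,"wz":0,"hand":0},{"x":-0.05,"y":0,"z":-0.04,"wx":0,"wy":0,"wz":0,"hand":0},{"x":-0.08,"y":0,"z":-0.09,"wx":0,"wy":0,"wz":0,"hand":0},{"x":-0.1,"y":0,"z":-0.14,"wx":0,"wy":0,"wz":0,"hand":0},{"x":-0.11,"y":0,"z":-0.19,"wx":0,"wy":0,"wz":0,"hand":0},{"x":-0.11,"y":0,"z":-0.24,"wx":0,"wy":0,"wz":0,"hand":0},{"x":-0.11,"y":0,"z":-0.28,"wx":0,"wy":0,"wz":0,"hand":0},{"x":-0.11,"y":0,"z":-0.28,"wx":0,"wy":0,"wz":0,"hand":0}]}}

```text
time: 20.05
tool_pos: [0.4839, -0.1319, 0.3506]
tool_rot: [3.136, 0.004, 1.732]
contact_force: [0.2, -0.4, -0.5]
opening: 0.0007
```

```bash
python3 - <<'E'
from h import *
from cell import viewer
p=viewer.camera_params("wrist"); im=viewer.read_camera("wrist")[:,:,::-1].copy()
tool()
print("hub",proj(p,RS@np.array([.089,-.07,.065])+O).round())
for th in (0,.1,.2,.3): print(th,proj(p,RS@np.array([.089-.08*np.cos(th),-.07-.08*np.sin(th),.0815])+O).round())
for v in [(.075,-.14,.0475),(.037,.166,.0475),(.001,.166,.0475),(-.075,.14,.0475),(.075,.14,.0475),(.103,-.13,.038)]: print(v,proj(p,RS@np.array(v)+O).round())
cv2.imwrite("pics/w9.png",im[:230]); cv2.imwrite("pics/w9z.png",cv2.resize(im[:225,180:440],None,fx=2.6,fy=2.6,interpolation=cv2.INTER_CUBIC))
E
```

```text
t 20.1 TCP_s [ 0.0124 -0.2016  0.3483] Rt_s [[-0.001, 1.0, 0.002], [1.0, 0.001, -0.001], [-0.001, 0.002, -1.0]] q [-0.42  0.23  1.35  0.    1.56 -0.58] F_s [ 0.3  0.5 -0.5]
hub [370.  79.]
0 [315.  77.]
0.1 [316.  83.]
0.2 [316.  89.]
0.3 [318.  95.]
(0.075, -0.14, 0.0475) [357. 128.]
(0.037, 0.166, 0.0475) [ 337. -113.]
(0.001, 0.166, 0.0475) [ 309. -113.]
(-0.075, 0.14, 0.0475) [252. -89.]
(0.075, 0.14, 0.0475) [365. -88.]
(0.103, -0.13, 0.038) [374. 122.]
```

View pics/w9z.png

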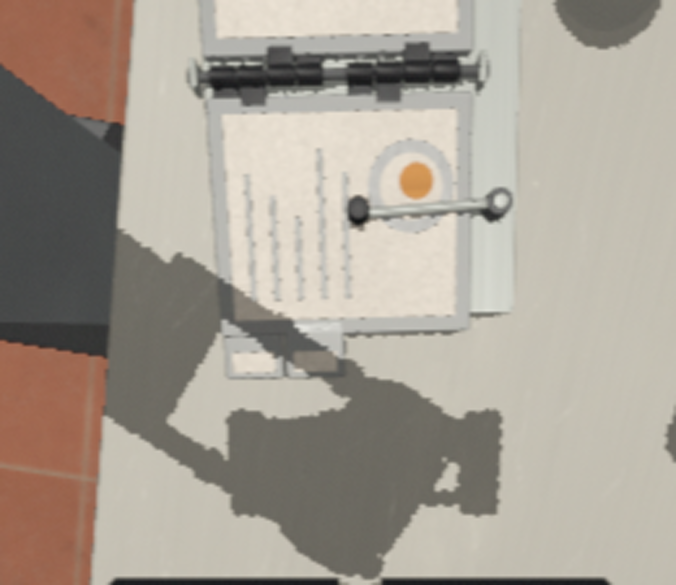

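The 12th picture shows the arm pointing back towards the robot at about 0.1 rad (hub (371,77), knob (317,80)). The lower panels lie flat and the robot is clear, so I hand in.

```bash
python3 -c "
from cell import robot
print(robot.hand_in())"
```

```text
the job is handed in; nothing more can be done
None
```

I turned the recipe stand to its next page using the closed fingertips only, and handed the job in at about 20 s. `hand_in` gives no verdict, so these are my own checks.

**What I did:**
- I pushed the page arm out to about 1.6 rad by its knob.
- I lifted the top panel by its tab from below, carried it over the spine and pressed it down on the left.
- I pushed the page arm back over the right-hand panels.

**Last checks:**
- **Turned panel:** it was pressed down to 47.2 mm at the fingertip, where flat is 47.5 mm, at about 27 N. The picture after lift-off showed it on the left. The left side was only partly in view in the last picture, so I did not measure the panel again at the end.
- **Page arm:** it points back towards the robot at about 0.1 rad, against the 0.3 rad limit.
- **Other panels:** the two lower right-hand panels look flat in the last picture. The panel already on the left was not checked separately.
- **Stand and other things:** the stand is within about 4 mm of my first fit of its position. I saw no bystander moved, but did not measure them again.
- **Clearance:** the tool was about 0.35 m up and touching nothing at hand-in.

**One disagreement:** close wrist views put the stand 4–6 mm off my first fit, in differing directions. I could not tell a small shift from camera calibration error; either is well inside the 40 mm limit.

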